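# Flip the specimen rack's status tags

### The job

On the hardness lab's specimen rack, push the hinged tags over with a fingertip so that exactly the full trays, those with a specimen in both wells, have their tag leaning against the stop on the tray side, ring face up; the tags of all other trays must lean towards the robot, bar face up. One tag was turned too early. Do not disturb the specimens or anything else on the bench, and finish clear of everything.

Things in the scene. Friction and masses are not known exactly. Their poses are not given: they have to be found in the camera images.
- rack: flat grey plate, 206 (x) x 336 (y) x 6 mm, fixed to the bench, with four stations along its y axis at y = +120, +40, -40, -120 mm. Origin: at its underside, below the middle of the common hinge line of the tags (x = 0); it spans x = -63 to +143 mm. Its x axis points away from the robot, from tags to trays, give or take a small yaw; z is up.
- hinge_a (a point): middle of the hinge axis of tag_a, 32 mm above the bench, fixed. x points to its own tray, y lies along the hinge (as the rack's axes). Two aluminium posts hold the hinge, 50 mm apart inside, 60 mm outside, tops 37 mm above the bench. The order of the letters along the rack changes from start to start.
- tag_a (a joint): tilt (rad) of a stiff white plate 46 mm wide, 4 mm thick, reaching 55 mm from the hinge, 45 g. 0 upright; +0.55 end stop leaning to its tray, ring face (black circle) up; -0.55 end stop leaning to the robot, bar face (black bar) up. At a stop its free edge is 29 mm out from the hinge, 79 mm above the bench. Held by weight only: past upright it falls over to the other stop.
- hinge_b (a point): middle of the hinge axis of tag_b, 32 mm above the bench, fixed. x points to its own tray, y lies along the hinge (as the rack's axes). Two aluminium posts hold the hinge, 50 mm apart inside, 60 mm outside, tops 37 mm above the bench. The order of the letters along the rack changes from start to start.
- tag_b (a joint): tilt (rad) of a stiff white plate 46 mm wide, 4 mm thick, reaching 55 mm from the hinge, 45 g. 0 upright; +0.55 end stop leaning to its tray, ring face (black circle) up; -0.55 end stop leaning to the robot, bar face (black bar) up. At a stop its free edge is 29 mm out from the hinge, 79 mm above the bench. Held by weight only: past upright it falls over to the other stop.
- hinge_c (a point): middle of the hinge axis of tag_c, 32 mm above the bench, fixed. x points to its own tray, y lies along the hinge (as the rack's axes). Two aluminium posts hold the hinge, 50 mm apart inside, 60 mm outside, tops 37 mm above the bench. The order of the letters along the rack changes from start to start.
- tag_c (a joint): tilt (rad) of a stiff white plate 46 mm wide, 4 mm thick, reaching 55 mm from the hinge, 45 g. 0 upright; +0.55 end stop leaning to its tray, ring face (black circle) up; -0.55 end stop leaning to the robot, bar face (black bar) up. At a stop its free edge is 29 mm out from the hinge, 79 mm above the bench. Held by weight only: past upright it falls over to the other stop.
- hinge_d (a point): middle of the hinge axis of tag_d, 32 mm above the bench, fixed. x points to its own tray, y lies along the hinge (as the rack's axes). Two aluminium posts hold the hinge, 50 mm apart inside, 60 mm outside, tops 37 mm above the bench. The order of the letters along the rack changes from start to start.
- tag_d (a joint): tilt (rad) of a stiff white plate 46 mm wide, 4 mm thick, reaching 55 mm from the hinge, 45 g. 0 upright; +0.55 end stop leaning to its tray, ring face (black circle) up; -0.55 end stop leaning to the robot, bar face (black bar) up. At a stop its free edge is 29 mm out from the hinge, 79 mm above the bench. Held by weight only: past upright it falls over to the other stop.
- tray_1: open aluminium tray, 84 (x) x 46 (y) x 14 mm high, walls and floor 4 mm, fixed on the rack, with two wells at x = -20 and +20 mm. Full means a specimen in both wells; others have one or none. Origin: centre of its underside (6 mm above the bench), 90 mm along +x from the hinge of its own tag. Which tray stands at which tag changes from start to start.
- tray_2: open aluminium tray, 84 (x) x 46 (y) x 14 mm high, walls and floor 4 mm, fixed on the rack, with two wells at x = -20 and +20 mm. Full means a specimen in both wells; others have one or none. Origin: centre of its underside (6 mm above the bench), 90 mm along +x from the hinge of its own tag. Which tray stands at which tag changes from start to start.
- tray_3: open aluminium tray, 84 (x) x 46 (y) x 14 mm high, walls and floor 4 mm, fixed on the rack, with two wells at x = -20 and +20 mm. Full means a specimen in both wells; others have one or none. Origin: centre of its underside (6 mm above the bench), 90 mm along +x from the hinge of its own tag. Which tray stands at which tag changes from start to start.
- tray_4: open aluminium tray, 84 (x) x 46 (y) x 14 mm high, walls and floor 4 mm, fixed on the rack, with two wells at x = -20 and +20 mm. Full means a specimen in both wells; others have one or none. Origin: centre of its underside (6 mm above the bench), 90 mm along +x from the hinge of its own tag. Which tray stands at which tag changes from start to start.
- specimen_1: loose mounted metal specimen: black disc of 30 mm diameter, 18 mm high, with a steel spot on top, about 40 g, standing in a tray well, its top 28 mm above the bench. Origin: centre of its underside. Which tray it is in must be read from its position; leave it alone.
- specimen_2: loose mounted metal specimen: black disc of 30 mm diameter, 18 mm high, with a steel spot on top, about 40 g, standing in a tray well, its top 28 mm above the bench. Origin: centre of its underside. Which tray it is in must be read from its position; leave it alone.
- specimen_3: loose mounted metal specimen: black disc of 30 mm diameter, 18 mm high, with a steel spot on top, about 40 g, standing in a tray well, its top 28 mm above the bench. Origin: centre of its underside. Which tray it is in must be read from its position; leave it alone.
- specimen_4: loose mounted metal specimen: black disc of 30 mm diameter, 18 mm high, with a steel spot on top, about 40 g, standing in a tray well, its top 28 mm above the bench. Origin: centre of its underside. Which tray it is in must be read from its position; leave it alone.
- specimen_5: loose mounted metal specimen: black disc of 30 mm diameter, 18 mm high, with a steel spot on top, about 40 g, standing in a tray well, its top 28 mm above the bench. Origin: centre of its underside. Which tray it is in must be read from its position; leave it alone.
- mouse: black computer mouse, 100 x 58 x 33 mm, loose on the bench to the right (-y) of the rack; leave it alone. Origin: centre of the underside.
- reference_block: steel hardness reference disc, 60 mm diameter, 14 mm high, loose on the bench to the left (+y) of the rack; leave it alone. Origin: centre of the underside.
- bottle: small white bottle, 44 mm diameter, 95 mm high, loose on the bench to the left of the rack; leave it alone. Origin: centre of the underside.

How it is judged (in metres and radians):
At the end, for the whole second after the job is handed in: The tag of each tray with two specimens leans towards its tray (joint above 0.42 rad), the tags of the other two trays lean towards the robot (joint below -0.42 rad), and every specimen and loose bench object is within 12 mm of where it started (((horizontal distance between any of tray_3, tray_4 and hinge_a below 0.105 m and value of joint tag_a above 0.42 rad) or (not (horizontal distance between any of tray_3, tray_4 and hinge_a below 0.105 m) and value of joint tag_a below -0.42 rad)) and ((horizontal distance between any of tray_3, tray_4 and hinge_b below 0.105 m and value of joint tag_b above 0.42 rad) or (not (horizontal distance between any of tray_3, tray_4 and hinge_b below 0.105 m) and value of joint tag_b below -0.42 rad)) and ((horizontal distance between any of tray_3, tray_4 and hinge_c below 0.105 m and value of joint tag_c above 0.42 rad) or (not (horizontal distance between any of tray_3, tray_4 and hinge_c below 0.105 m) and value of joint tag_c below -0.42 rad)) and ((horizontal distance between any of tray_3, tray_4 and hinge_d below 0.105 m and value of joint tag_d above 0.42 rad) or (not (horizontal distance between any of tray_3, tray_4 and hinge_d below 0.105 m) and value of joint tag_d below -0.42 rad)) and distance of each of specimen_1, specimen_2, specimen_3, specimen_4, specimen_5, mouse, reference_block, bottle from where it was at the start of the episode below 0.012 m); the robot touches nothing.
It fails at once if a specimen or another loose object was pushed more than 20 mm or lifted (distance of any of specimen_1, specimen_2, specimen_3, specimen_4, specimen_5, mouse, reference_block, bottle from where it was at the start of the episode above 0.02 m).
It fails at once if a tray or the rack plate was struck hard (over 40 N) (contact force between the arm and rack above 40 N or contact force between the arm and tray_1 above 40 N or contact force between the arm and tray_2 above 40 N or contact force between the arm and tray_3 above 40 N or contact force between the arm and tray_4 above 40 N).
It also fails if it takes over 48 s, if anything falls off the work surface, if the arm or the gripper's body presses on something with over 40 N, if the wrist force passes 120 N, or if a joint passes its speed limit or range.

### The arm

A 6-joint arm with a two-finger parallel gripper is mounted at the origin on the work surface. World frame = base frame: x ahead of the robot, y to its left, z up, the work surface at z = 0. Lengths are in m, angles in degrees, forces in N, time in s.
With the tool pointing down it reaches from about 0.425 to 0.95 m from the base axis. Payload 3.5 kg.
Tool frame: the origin (TCP) lies on the mounting face of the last link; the fingertips stand 173 mm ahead of it and the grasp point (between the pads) lies 155 mm ahead of it; z points along the fingers, y is the line along which they close (so a half turn about z gives the same grasp; the last joint's range is limited). The gripper opens to 85 mm and grips with 20 to 120 N. Pads are 22 mm wide; open, the fingers measure 114 mm over their backs; the gripper's body (76 mm by 85 mm) begins 54 mm behind the grasp point. The pads swing forward as they close: fully open they stand 13 mm farther back than shut.
Start: joints at [-84.626, 16.404, 90.338, -0, 73.258, -8.594], TCP at [0.163, -0.655, 0.405] pointing down, gripper open.
Joint ranges: [-158.93, 158.93], [-51.34, 127.21], [12.03, 142.37], [-87.48, 267.48], [13.55, 161.25], [-162.69, 162.69]. Speed limits (degrees/s): [159.86, 159.86, 180, 180, 180, 180].

### API

Orientations are given as a 3x3 rotation matrix whose columns are the frame's x, y, z axes.
In Python, from rig import monitor, eyes, order gives the robot as it stands.
- The arm moves only by the tool step_arm, never from a script. Its argument "rows" is a list of rows, each an object with "dp": the shift along the tool's x, y, z in cm, a list of three; "twist": the turn, a rotation vector about the tool's x, y, z in rad, a list of three; "jaw": the opening, from -1 (shut) to 1 (fully open). In form: [{"dp": [dx, dy, dz], "twist": [wx, wy, wz], "jaw": jaw}, ...]. A call has 1 to 8 rows; each row is the pose to reach, as a shift and turn from the pose commanded when the call began, along the tool's axes at that moment; what a row does not reach only later rows make up. A row lasts 1/10 s, in which the tool goes at most 50 mm and 8.59 degrees, less where a joint would pass 70% of its speed; a pose out of reach is approached as far as the arm can. A call with a gripper value outside its range is refused whole. The fingers move at their own pace and stop on an object; "grip_force" is the grip in N (left out, the last holds). Time passes only in rows, so rows that repeat a pose let the fingers close. It gives the time, the measured TCP pose, the force, the opening and the grip force at its end, in the units of the state.
- monitor.observe(): the state, without advancing time (a new reading comes with each control period).
- eyes.get_image(name): name is "scene" or "side" or "wrist"; returns the picture (420x560x3 uint8, red, green, blue); there is no depth.
- eyes.camera_params(name): a dict with "fov_y" (degrees; the focal length in pixels is half the picture's height over the tangent of half this angle, whatever the lens; pixels are square), "cx", "cy" (the principal point, pixels), "world_to_cam" (4x4, takes a point from world to camera coordinates). Camera axes: x right, y up, looking along -z (the intrinsics and any distortion apply to the point x, -y, -z); pixel columns grow to the right and rows downward; lengths in m; the calibration is good to about 2 mm. A picture is of the moment at which its call begins: read the wrist's pose just before it. camera_params takes no time and is no camera call; for the wrist camera it gives the pose at the moment of the call.
- order.close_job(): hands the job in; it is judged then, once.
The state is a dict: "clock": time; "q": joint angles; "qvel": joint speeds; "joint_efforts": joint torques, N m; "eef_pos": TCP position; "eef_rot": TCP orientation; "force": force on the tool from outside, world axes, zero at the start; "ft_torque": the same for the moment, N m; "gripper_width": finger opening in m; "gripper_force": force on a finger pad.
Only numpy, scipy, OpenCV 4.12 (cv2) and the standard library are available. Lean on these libraries where they do the work, as an engineer would, in place of code of your own. Each camera call takes 0.05 s, during which the arm holds its last target. There are 200 camera calls.

## Working session

There is one attempt and no reset: what is moved stays moved. The work goes in short steps, Python scripts to look and compute and a tool call to move; the robot and the scene stay as the last step left them, time stands still between calls to the robot, and variables do not carry over. Pictures are saved under pics/ and viewed, at most 10 in all, crops included, and the job is handed in when it is done.

Besides the shell and the picture viewer there is one more tool, called in YAML: its name, and indented under it one key for each argument. step_arm: Moves the arm, as the interface text tells. Its arguments: {"type":"object","properties":{"rows":{"type":"array","items":{"type":"object","properties":{"dp":{"type":"array","items":{"type":"number"}},"twist":{"type":"array","items":{"type":"number"}},"jaw":{"type":"number"}}}},"grip_force":{"type":"number"}},"required":["rows"]}

```bash
mkdir -p pics; python3 - <<'E'
from rig import monitor, eyes
import cv2, numpy as np, json
s=monitor.observe(); print(s)
for n in ["scene","side"]:
    im=eyes.get_image(n); cv2.imwrite(f"pics/{n}0.png",im[:,:,::-1])
    p=eyes.camera_params(n); print(n,p)
E
```

```text
{'clock': 0.0, 'q': array([-8.46243234e+01,  1.64569641e+01,  9.04230037e+01, -1.36895155e-03,
        7.32601486e+01, -8.59508884e+00]), 'qvel': array([ 0.01449462,  0.05127781,  0.06826074, -0.00919972, -0.05632787,
        0.07131367]), 'joint_efforts': array([-9.38400553e-04, -4.05984735e+01, -2.92627341e+01, -1.63967325e-04,
        5.80900771e-03,  1.37245803e-05]), 'eef_pos': array([ 0.16295843, -0.65477943,  0.40330382]), 'eef_rot': array([[ 9.70417413e-01,  2.41433181e-01, -2.51886879e-04],
       [ 2.41433069e-01, -9.70414425e-01,  2.43259030e-03],
       [ 3.42873354e-04, -2.42144181e-03, -9.99997010e-01]]), 'force': array([-0.4269732 ,  0.97352849, -0.87055619]), 'ft_torque': array([0.00925648, 0.00670339, 0.01140511]), 'gripper_force': 0.0, 'gripper_width': 0.08588841347259277}
scene {'fov_y': 46.22324374269124, 'cx': 268.07909891663627, 'cy': 209.21473829829276, 'world_to_cam': array([[ 0.45881165,  0.88849098, -0.00869722, -0.26118219],
       [-0.77112553,  0.40302951,  0.49288196,  0.4219961 ],
       [ 0.44142641, -0.21943334,  0.87005272, -1.44596808],
       [ 0.        ,  0.        ,  0.        ,  1.        ]])}
side {'fov_y': 42.49853530017849, 'cx': 278.30113612166537, 'cy': 206.58888094895738, 'world_to_cam': array([[-0.95693646, -0.28953971,  0.02096107,  0.52269757],
       [ 0.21969912, -0.67512947,  0.70422475, -0.17415414],
       [-0.18974959,  0.67850347,  0.70966762, -1.21945408],
       [ 0.        ,  0.        ,  0.        ,  1.        ]])}
```

View pics/scene0.png

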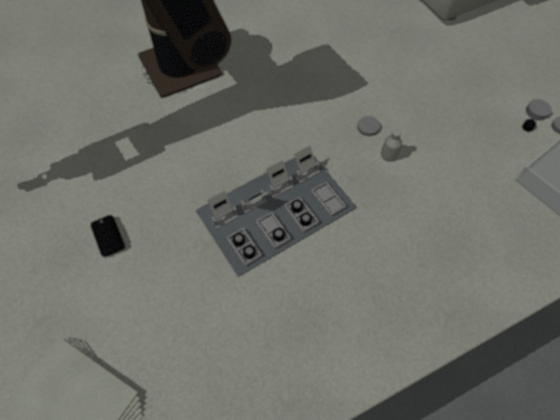

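View pics/side0.png

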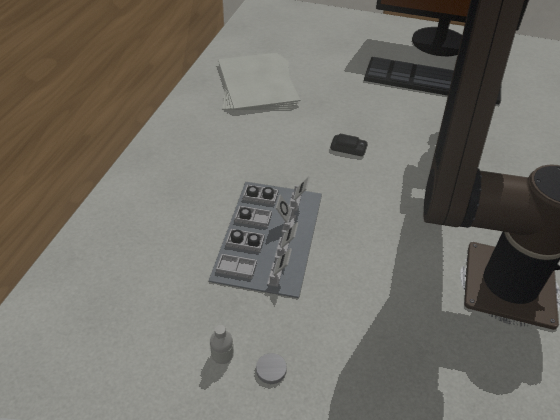

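The scene view shows that the stations from -y to +y hold two specimens (236,245), one (275,233; its tag at 257,198 leans to the tray), two (302,212) and none (328,198). The side view agrees, with the ring facing the tray side at (284,208). So the tags at -120 and +40 must be pushed away from the robot, and the tag at -40 back towards it. Next I measure the rack pose.

```bash
cat > h.py <<'E'
import numpy as np, cv2
from rig import eyes
def ray(p,uv,z):
    uv=np.atleast_2d(uv).astype(float); f=210/np.tan(np.radians(p['fov_y']/2))
    M=p['world_to_cam']; R,t=M[:3,:3],M[:3,3]
    d=np.c_[(uv[:,0]-p['cx'])/f,-(uv[:,1]-p['cy'])/f,-np.ones(len(uv))]@R
    o=-R.T@t
    return (o+d*((z-o[2])/d[:,2])[:,None])[:,:2]
def proj(p,X):
    f=210/np.tan(np.radians(p['fov_y']/2)); M=p['world_to_cam']
    c=np.atleast_2d(X)@M[:3,:3].T+M[:3,3]
    return np.c_[p['cx']-f*c[:,0]/c[:,2],p['cy']+f*c[:,1]/c[:,2]]
E
python3 - <<'E'
from h import *
box={'scene':(185,140,365,285),'side':(200,175,335,300)}
for n in box:
    im=cv2.imread(f'pics/{n}0.png'); p=eyes.camera_params(n); x0,y0,x1,y1=box[n]
    b=im.astype(int); m=((b[:,:,0]-b[:,:,2])>4).astype(np.uint8)
    k=np.zeros_like(m); k[y0:y1,x0:x1]=m[y0:y1,x0:x1]
    nn,l,st,c=cv2.connectedComponentsWithStats(cv2.morphologyEx(k,cv2.MORPH_OPEN,np.ones((2,2),np.uint8)))
    j=1+st[1:,4].argmax(); k=(l==j).astype(np.uint8)
    ct=max(cv2.findContours(k,0,2)[0],key=cv2.contourArea)[:,0]
    w=ray(p,ct+0.0,0.006).astype(np.float32)
    r=cv2.minAreaRect(w); bx=cv2.boxPoints(r); print(n,st[j],r); print(bx)
    yaw=[np.degrees(np.arctan2(*(bx[(i+1)%4]-bx[i])[::-1])) for i in range(4)]; print(yaw)
    im[k>0]=(0,0,255); cv2.imwrite(f'pics/m_{n}.png',cv2.resize(im[y0:y1,x0:x1],None,fx=2,fy=2))
    # specimens: dark blobs near rack, top z .028
E
python3 -c "
import cv2,numpy as np
a=cv2.imread('pics/m_scene.png');b=cv2.imread('pics/m_side.png');h=max(a.shape[0],b.shape[0])
cv2.imwrite('pics/m.png',np.hstack([cv2.copyMakeBorder(i,0,h-i.shape[0],0,0,0) for i in(a,b)]))"
```

```text
scene [ 199  206   87   70 1487] ((0.5731056928634644, -0.06561397016048431), (0.20019730925559998, 0.14718176424503326), 5.147277355194092)
[[ 0.4668084  -0.00130032]
 [ 0.48001298 -0.14788856]
 [ 0.67940295 -0.12992762]
 [ 0.6661984   0.01666062]]
[np.float32(-84.85273), np.float32(5.147279), np.float32(95.14727), np.float32(-174.85272)]
side [ 280  192   42  106 1926] ((0.48183372616767883, 0.021822363138198853), (0.04916894808411598, 0.33152487874031067), 4.929172039031982)
[[ 0.44309717  0.18485935]
 [ 0.4715832  -0.14543943]
 [ 0.5205703  -0.14121462]
 [ 0.49208426  0.18908416]]
[np.float32(-85.07083), np.float32(4.9291787), np.float32(94.92917), np.float32(-175.07082)]
```

View pics/m.png

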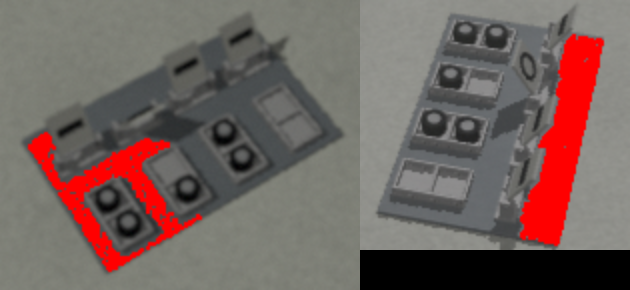

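The mask (red) covers only part of the plate in each view, but both views give a yaw of about 5°. I'll merge the components.

```bash
python3 - <<'E'
from h import *
from rig import monitor
box={'scene':(185,140,365,285),'side':(200,175,335,300)}
for n in box:
    im=cv2.imread(f'pics/{n}0.png'); p=eyes.camera_params(n); x0,y0,x1,y1=box[n]
    b=im.astype(int); m=((b[:,:,0]-b[:,:,2])>4).astype(np.uint8)
    k=np.zeros_like(m); k[y0:y1,x0:x1]=m[y0:y1,x0:x1]
    k=cv2.morphologyEx(k,cv2.MORPH_OPEN,np.ones((2,2),np.uint8))
    nn,l,st,c=cv2.connectedComponentsWithStats(k)
    k=np.isin(l,[j for j in range(1,nn) if st[j,4]>40])
    v,u=np.nonzero(k); w=ray(p,np.c_[u,v],0.006).astype(np.float32)
    r=cv2.minAreaRect(w); bx=cv2.boxPoints(r); print(n,r,[s[4] for s in st[1:] if s[4]>40]); print(bx)
    for yaw in (5.0,):
        c,s=np.cos(np.radians(yaw)),np.sin(np.radians(yaw)); q=w@np.array([[c,-s],[s,c]])
        print('rack-axis extents',q.min(0),q.max(0))
E
```

```text
scene ((0.5651525855064392, 0.025516673922538757), (0.2002175748348236, 0.33044540882110596), 5.0495123863220215) [np.int32(120), np.int32(850), np.int32(466), np.int32(1487), np.int32(288), np.int32(43)]
[[ 0.45088997  0.18128692]
 [ 0.47997466 -0.14787604]
 [ 0.6794152  -0.13025357]
 [ 0.65033054  0.19890939]]
rack-axis extents [ 0.46524125 -0.1891378 ] [0.66546888 0.14136841]
side ((0.5580843687057495, 0.029249325394630432), (0.20238254964351654, 0.33322030305862427), 4.929171562194824) [np.int32(143), np.int32(1926), np.int32(509), np.int32(1196)]
[[ 0.4429515   0.18654852]
 [ 0.4715832  -0.14543943]
 [ 0.67321724 -0.12804987]
 [ 0.64458555  0.20393808]]
rack-axis extents [ 0.45717609 -0.1859938 ] [0.65989177 0.14704803]
```

step_arm:
  rows:
    - {"dp": [24,-27,0],"twist": [0,0,0.157],"jaw": -1}
    - {"dp": [24,-27,0],"twist": [0,0,0.157],"jaw": -1}
    - {"dp": [24,-27,0],"twist": [0,0,0.157],"jaw": -1}
    - {"dp": [24,-27,0],"twist": [0,0,0.157],"jaw": -1}
    - {"dp": [24,-27,0],"twist": [0,0,0.157],"jaw": -1}
    - {"dp": [24,-27,0],"twist": [0,0,0.157],"jaw": -1}
    - {"dp": [24,-27,0],"twist": [0,0,0.157],"jaw": -1}
    - {"dp": [24,-27,0],"twist": [0,0,0.157],"jaw": -1}

```text
clock: 0.9
eef_pos: [0.3319, -0.3313, 0.4041]
eef_rot: [[0.996, 0.091, 0.0], [0.091, -0.996, 0.002], [0.0, -0.002, -1.0]]
force: [-0.4, -0.5, -0.2]
gripper_width: -0.0003
gripper_force: 0.0
```

step_arm:
  rows:
    - {"dp": [16.5,-28.7,0],"twist": [0,0,0],"jaw": -1}
    - {"dp": [16.5,-28.7,0],"twist": [0,0,0],"jaw": -1}
    - {"dp": [16.5,-28.7,0],"twist": [0,0,0],"jaw": -1}
    - {"dp": [16.5,-28.7,0],"twist": [0,0,0],"jaw": -1}
    - {"dp": [16.5,-28.7,0],"twist": [0,0,0],"jaw": -1}
    - {"dp": [16.5,-28.7,0],"twist": [0,0,0],"jaw": -1}
    - {"dp": [16.5,-28.7,0],"twist": [0,0,0],"jaw": -1}
    - {"dp": [16.5,-28.7,0],"twist": [0,0,0],"jaw": -1}

```text
clock: 1.7
eef_pos: [0.4711, -0.0324, 0.4044]
eef_rot: [[0.996, 0.092, -0.0], [0.092, -0.996, 0.001], [-0.0, -0.001, -1.0]]
force: [0.1, -0.2, 0.2]
gripper_width: 0.0001
gripper_force: 0.0
```

```bash
python3 - <<'E'
from h import *
from rig import monitor
s=monitor.observe(); p=eyes.camera_params('wrist'); im=eyes.get_image('wrist')
np.save('w1.npy',p['world_to_cam']); print(s['eef_pos'],p)
a,c=0.0873,None
cx,sx=np.cos(a),np.sin(a); R=np.array([[cx,-sx],[sx,cx]])
O=R@np.array([.522,-.0217]); print('origin',O)
b=np.ascontiguousarray(im[:,:,::-1]); cv2.imwrite('pics/w1raw.png',b)
for y in (.12,.04,-.04,-.12):
    for x,z in((0,.032),(-.029,.079),(.029,.079),(.09,.02)):
        u=proj(p,[*(O+R@[x,y]),z])[0]
        if abs(u).max()<2000: cv2.circle(b,tuple(int(i) for i in u),3,(0,0,255),1)
for x,y in((-.063,-.168),(-.063,.168),(.143,.168),(.143,-.168)):
    u=proj(p,[*(O+R@[x,y]),.006])[0]; print(u)
    if abs(u).max()<2000: cv2.circle(b,tuple(int(i) for i in u),4,(0,255,0),1)
cv2.imwrite('pics/w1.png',b)
E
```

```text
[ 0.47107023 -0.03238364  0.40441798] {'fov_y': 66.78844528521209, 'cx': 278.0631883339705, 'cy': 211.77608610118165, 'world_to_cam': array([[ 0.09145753, -0.99580828, -0.00117684, -0.07526507],
       [ 0.95572427,  0.08810792, -0.28076344, -0.40915018],
       [ 0.27969024,  0.02455319,  0.95977628, -0.50973774],
       [ 0.        ,  0.        ,  0.        ,  1.        ]])}
origin [0.52190411 0.02389538]
[376.90368561 187.272359  ]
[ 91.56441046 186.00276737]
[ 58.45124482 -17.21332384]
[395.80770955 -15.6964306 ]
```

View pics/w1.png

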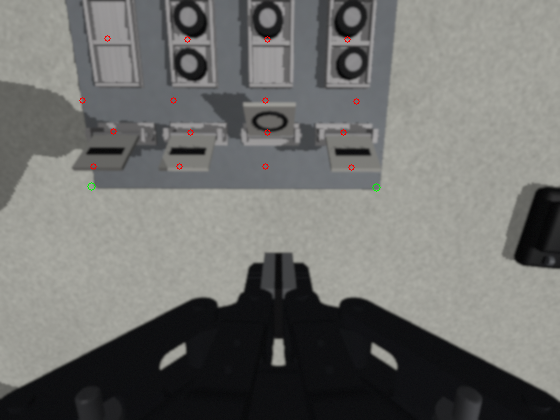

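The wrist view confirms the trays and tags: bars at (104,151), (189,151) and (352,152), ring at (268,122). The overlay matches to about 5 px in y, so I shift the origin 4 mm towards -y. First I push the +40 tag.

step_arm:
  rows:
    - {"dp": [-0.5,-4.5,0],"twist": [0,0,0],"jaw": -1}
    - {"dp": [-0.5,-8.7,0],"twist": [0,0,0],"jaw": -1}
    - {"dp": [-0.5,-8.7,4],"twist": [0,0,0],"jaw": -1}
    - {"dp": [-0.5,-8.7,8.5],"twist": [0,0,0],"jaw": -1}
    - {"dp": [-0.5,-8.7,13],"twist": [0,0,0],"jaw": -1}
    - {"dp": [-0.5,-8.7,16],"twist": [0,0,0],"jaw": -1}
    - {"dp": [-0.5,-8.7,16.9],"twist": [0,0,0],"jaw": -1}
    - {"dp": [-0.5,-8.7,16.9],"twist": [0,0,0],"jaw": -1}

```text
clock: 2.55
eef_pos: [0.4573, 0.0504, 0.2346]
eef_rot: [[0.996, 0.085, -0.003], [0.085, -0.996, 0.0], [-0.003, -0.0, -1.0]]
force: [-0.3, -0.1, -0.5]
gripper_width: -0.0002
gripper_force: 0.0
```

step_arm:
  rows:
    - {"dp": [0.8,0,0],"twist": [0,0,0],"jaw": -1}
    - {"dp": [1.6,0,0],"twist": [0,0,0],"jaw": -1}
    - {"dp": [2.4,0,0],"twist": [0,0,0],"jaw": -1}
    - {"dp": [3.2,0,0],"twist": [0,0,0],"jaw": -1}
    - {"dp": [4.0,0,0],"twist": [0,0,0],"jaw": -1}
    - {"dp": [4.8,0,0],"twist": [0,0,0],"jaw": -1}
    - {"dp": [5.6,0,0],"twist": [0,0,0],"jaw": -1}
    - {"dp": [5.8,0,0],"twist": [0,0,0],"jaw": -1}

```text
clock: 3.35
eef_pos: [0.5164, 0.0565, 0.2358]
eef_rot: [[0.996, 0.087, 0.001], [0.087, -0.996, -0.0], [0.001, 0.0, -1.0]]
force: [0.1, -1.0, -1.1]
gripper_width: 0.0
gripper_force: 0.0
```

step_arm:
  rows:
    - {"dp": [-3,0,0],"twist": [0,0,0],"jaw": -1}
    - {"dp": [-6,0,0],"twist": [0,0,0],"jaw": -1}
    - {"dp": [-6,0,-4],"twist": [0,0,0],"jaw": -1}
    - {"dp": [-6,5,-4],"twist": [0,0,0],"jaw": -1}
    - {"dp": [-6,10,-4],"twist": [0,0,0],"jaw": -1}
    - {"dp": [-6,15,-4],"twist": [0,0,0],"jaw": -1}
    - {"dp": [-6,15.7,-4],"twist": [0,0,0],"jaw": -1}
    - {"dp": [-6,15.7,0],"twist": [0,0,0],"jaw": -1}

```text
clock: 4.15
eef_pos: [0.4722, -0.1081, 0.2407]
eef_rot: [[0.996, 0.083, 0.012], [0.083, -0.997, -0.006], [0.012, 0.007, -1.0]]
force: [0.9, -0.2, 0.1]
gripper_width: 0.0007
gripper_force: 0.0
```

step_arm:
  rows:
    - {"dp": [0,0,0],"twist": [0,0,0],"jaw": -1}
    - {"dp": [1.0,0,0],"twist": [0,0,0],"jaw": -1}
    - {"dp": [2,0,0],"twist": [0,0,0],"jaw": -1}
    - {"dp": [3,0,0],"twist": [0,0,0],"jaw": -1}
    - {"dp": [4.0,0,0],"twist": [0,0,0],"jaw": -1}
    - {"dp": [4.8,0,0],"twist": [0,0,0],"jaw": -1}
    - {"dp": [5.6,0,0],"twist": [0,0,0],"jaw": -1}
    - {"dp": [6,0,0],"twist": [0,0,0],"jaw": -1}

```text
clock: 4.95
eef_pos: [0.5299, -0.0999, 0.2359]
eef_rot: [[0.996, 0.087, 0.001], [0.087, -0.996, -0.0], [0.0, 0.0, -1.0]]
force: [-0.6, -0.5, 0.9]
gripper_width: -0.0001
gripper_force: 0.0
```

step_arm:
  rows:
    - {"dp": [-3,0,0],"twist": [0,0,0],"jaw": -1}
    - {"dp": [-3,0,-3],"twist": [0,0,0],"jaw": -1}
    - {"dp": [-3,0,-7],"twist": [0,0,0],"jaw": -1}
    - {"dp": [-1,-4,-7],"twist": [0,0,0],"jaw": -1}
    - {"dp": [2,-8,-7],"twist": [0,0,0],"jaw": -1}
    - {"dp": [6.5,-8,-7],"twist": [0,0,0],"jaw": -1}
    - {"dp": [6.5,-8,-7],"twist": [0,0,0],"jaw": -1}
    - {"dp": [6.5,-8,-6],"twist": [0,0,0],"jaw": -1}

```text
clock: 5.75
eef_pos: [0.588, -0.0144, 0.2962]
eef_rot: [[0.996, 0.088, 0.002], [0.088, -0.996, -0.001], [0.002, 0.001, -1.0]]
force: [-0.5, -0.1, -1.6]
gripper_width: 0.0
gripper_force: 0.0
```

step_arm:
  rows:
    - {"dp": [0,0,2],"twist": [0,0,0],"jaw": -1}
    - {"dp": [0,0,5],"twist": [0,0,0],"jaw": -1}
    - {"dp": [0,0,6],"twist": [0,0,0],"jaw": -1}
    - {"dp": [0,0,6],"twist": [0,0,0],"jaw": -1}

```text
clock: 6.15
eef_pos: [0.5852, -0.0149, 0.2333]
eef_rot: [[0.996, 0.086, -0.006], [0.086, -0.996, 0.001], [-0.005, -0.002, -1.0]]
force: [0.1, 0.1, 1.0]
gripper_width: 0.0003
gripper_force: 0.0
```

step_arm:
  rows:
    - {"dp": [-1,0,0],"twist": [0,0,0],"jaw": -1}
    - {"dp": [-2,0,0],"twist": [0,0,0],"jaw": -1}
    - {"dp": [-3,0,0],"twist": [0,0,0],"jaw": -1}
    - {"dp": [-4,0,0],"twist": [0,0,0],"jaw": -1}
    - {"dp": [-4.8,0,0],"twist": [0,0,0],"jaw": -1}
    - {"dp": [-5.6,0,0],"twist": [0,0,0],"jaw": -1}
    - {"dp": [-6.3,0,0],"twist": [0,0,0],"jaw": -1}
    - {"dp": [-6.3,0,0],"twist": [0,0,0],"jaw": -1}

```text
clock: 6.95
eef_pos: [0.5232, -0.0201, 0.2355]
eef_rot: [[0.996, 0.087, -0.001], [0.087, -0.996, 0.0], [-0.001, -0.0, -1.0]]
force: [-0.2, -0.5, -0.2]
gripper_width: -0.0001
gripper_force: 0.0
```

step_arm:
  rows:
    - {"dp": [3,0,0],"twist": [0,0,0],"jaw": -1}
    - {"dp": [4,0,0],"twist": [0,0,0],"jaw": -1}
    - {"dp": [4,0,-4],"twist": [0,0,0],"jaw": -1}
    - {"dp": [4,0,-9],"twist": [0,0,0],"jaw": -1}
    - {"dp": [1,0,-13],"twist": [0,0,0],"jaw": -1}
    - {"dp": [-3,0,-16],"twist": [0,0,0],"jaw": -1}
    - {"dp": [-5.5,0,-17],"twist": [0,0,0],"jaw": -1}
    - {"dp": [-5.5,0,-17],"twist": [0,0,0],"jaw": -1}

```text
clock: 7.75
eef_pos: [0.4678, -0.0248, 0.4084]
eef_rot: [[0.996, 0.086, 0.004], [0.086, -0.996, -0.001], [0.004, 0.002, -1.0]]
force: [0.7, 0.1, 0.0]
gripper_width: 0.0001
gripper_force: 0.0
```

```bash
python3 - <<'E'
from h import *
from rig import monitor
im=eyes.get_image('wrist')[:250]; s2=eyes.get_image('side')[120:380,180:400]
cv2.imwrite('pics/w2.png',im[:,:,::-1]); 
a=cv2.resize(s2[:,:,::-1],None,fx=2,fy=2); cv2.imwrite('pics/s2.png',a)
s=monitor.observe(); print(s['eef_pos'],s['clock'])
E
```

```text
[ 0.46916199 -0.02490308  0.40613214] 7.85
```

View pics/w2.png

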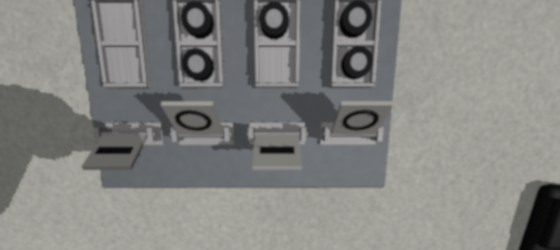

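View pics/s2.png

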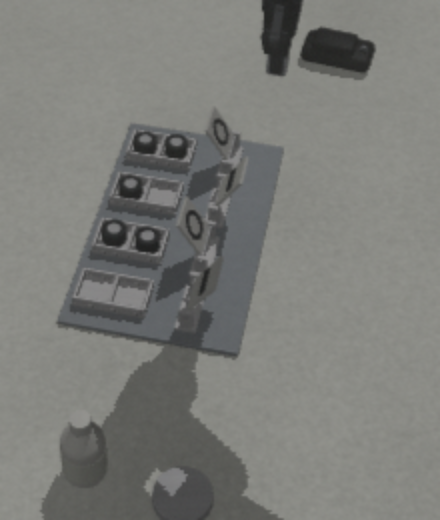

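In the wrist view, rings (193,119) and (360,119) face up at the two full trays, and bars (113,150) and (276,150) lean towards the robot at the other two. The side view shows the specimens and loose objects undisturbed, and the arm is clear at a height of 0.4 m.

```bash
python3 -c "
from rig import order; print(order.close_job())"
```

```text
the job is handed in; nothing more can be done
None
```

The job is handed in at about 8 s on the robot's clock: the last pictures show both full trays' tags leaning to their trays, ring face up, and the other two leaning to the robot, bar face up, with the specimens undisturbed and the arm clear; no verdict was returned.

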